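Third hand for the coin chest: hold the drawer front on for screwing

TASK

The front of the coin chest's drawer has come off and stands loose on the carrom board: take it lightly by its upright pull (the plastic is brittle, do not squeeze hard), lift it, and bring its flat back squarely against the bare drawer end, lined up edge to edge. Press it there gently but steadily with about 10 N (a kilo's weight; never ram it), so that the drawer gives a little on its spring, and keep pressing for a few seconds so that I can start the screws; your program finishes while you are still holding and pressing the front in place. Leave the cup, the tumbler and the striker alone.

Things in the scene. Friction and masses are not known exactly. Their poses are not given: they have to be found in the camera images.
- board: Carrom board of teak with a pale playing surface, fixed. The playing surface is level, 20 mm above the work surface, 740 mm square; the frame around it is 60 mm wide and rises 20 mm above the playing surface. Origin: under the board's centre, at the work surface.
- chest: Coin chest of dark plastic, fixed on the playing surface: a box shell 170 mm deep (x), 150 mm wide (y), 76 mm high, open at its front, which looks along its -x. Origin: middle of the lower edge of its front, on the playing surface.
- drawer: The chest's open-topped drawer, lacking its front: its bare end is an upright face 120 mm wide, 50 mm high, looking along -x, 45 mm out of the chest, lower edge 12 mm above the playing surface. Origin: middle of that lower edge; axes as the chest's (z up). It can be pushed in (+x) 30 mm against a spring of 0.7 N per mm, no preload: 10 N sinks it 14 mm.
- front: Loose drawer front, dark plastic, about 120 g, upright on the playing surface: panel 120 (y) x 50 (z) x 8 mm; in the middle of its front side a solid pull 20 mm wide (y), 50 mm high, from 8 to 46 mm before the panel's back. Origin: middle of the back's lower edge; +x points out of the back; in place origin and axes match the drawer's. Squeeze: at most 60 N.
- cup: Bystander: blue ceramic cup, 76 mm across, 75 mm high, upright on the playing surface. Origin: centre of its underside.
- mat: Round cork mat, 96 mm across, 5 mm thick, fixed on the playing surface. Origin: centre of its underside.
- tumbler: Bystander: steel tumbler upturned on the cork mat, 74 mm across, 100 mm high. Origin: centre of its lower side.
- striker: Bystander: translucent yellow striker, a disc 41 mm across, 9 mm thick, near the baseline on the robot's side. Origin: centre of its underside.
There are look-alikes about, which are no part of the job. Leave any blue or turquoise look-alike of the front alone.

How it is judged:
By the outcome, as a careful person would: the job done as asked, in the order asked, and still so for the second after the job is handed in, while the arm keeps its last pose, push and grip.
It also fails if it takes over 51 s, if anything falls off the work surface, if the arm or the gripper's body presses on something with over 40 N, if the wrist force passes 120 N, or if a joint passes its speed limit or range.

ROBOT

A 7-joint arm with a two-finger parallel gripper is mounted at the origin on the work surface. World frame = base frame: x ahead of the robot, y to its left, z up, the work surface at z = 0. Lengths are in m, angles in rad, forces in N, time in s.
With the tool pointing down it reaches from about 0.4 to 0.85 m from the base axis. Payload 4.4 kg.
Tool frame: the origin (TCP) lies on the centre line of the jaws, within the pads' length; the fingertips stand 19 mm ahead of it and the grasp point (between the pads) is the TCP; z points along the fingers, y is the line along which they close (so a half turn about z gives the same grasp; the last joint's range is limited). The gripper opens to 94 mm and grips with 3 to 60 N. Pads are 16 mm wide; open, the fingers measure 119 mm over their backs; the gripper's body (75 mm by 177 mm) begins 78 mm behind the grasp point.
Start: joints at [1.282, 0.628, 0.038, 1.517, -0.027, 0.996, -0.02], TCP at [0.144, -0.634, 0.224] pointing down, gripper open.
Joint ranges: [-3.06, 3.06], [-0.37, 2.12], [-1.25, 1.32], [0.18, 2.47], [-1.1, 4.24], [0.23, 1.98], [-2.94, 2.94]. Speed limits (rad/s): [2.57, 2.57, 3.14, 3.14, 3.14, 3.14, 3.14].

INTERFACE

Orientations are given as a unit quaternion [w, x, y, z].
In Python, from cell import robot gives the robot as it stands. The module is installed in compiled form; this text tells all that it offers.
- The arm moves only by the tool carry_out, never from a script. Its argument "deltas" is one flat list of numbers, 7 for each row, row after row: the turn, a rotation vector about the world's x, y, z in units of 6 degrees (1.0 is 6 degrees), then the shift along the world's x, y, z in units of 25 mm (1.0 is 25 mm), then the closure, from -1 (fully open) to 1 (shut). A call has 1 to 10 rows; each row shifts and turns the commanded pose from where the row before left it; what a row does not reach is not made up. A row lasts 1/8 s, in which the tool goes at most 62.5 mm and 10.7 degrees, less where a joint would pass 70% of its speed; a pose out of reach is approached as far as the arm can. A call is refused whole if a number of a shift passes 1 or a number of a turn 1, either way. A call with a gripper value outside its range is refused whole. The fingers move at their own pace and stop on an object; "grip_force" is the grip in N (left out, the last holds). Time passes only in rows, so rows that do not move let the fingers close. It gives the time, the measured TCP pose, the force, the opening and the grip force at its end, in the units of the state.
- robot.state(): the state, without advancing time (a new reading comes with each control period).
- robot.capture(name): name is "scene" or "top"; returns a dict with "image" (420x560x3 uint8, red, green, blue), "range_z" (420x560 float32, m along the optical axis (not along the pixel's ray), 0 where there is no reading), "vertical_fov" (degrees; the focal length in pixels is half the picture's height over the tangent of half this angle, whatever the lens; pixels are square), "cx", "cy" (the principal point, pixels), "dist_coeffs" ([k1, k2, p1, p2, k3] as OpenCV has them; the pictures are not rectified), "origin" and "rotation" of the camera in the world. Camera axes: x right, y down, z forward; pixel columns grow to the right and rows downward; lengths in m; the calibration is good to about 2 mm. A picture is of the moment at which its call begins.
- robot.hand_in(): hands the job in; it is judged then, once.
Trained networks look in the newest picture that a camera, given by its name, has taken for a name from the list of things; names that differ only in an ending like _2 or _b are one class to them, and where a whole thing is asked for, a point or a joint stands for the part that bears it (a point fixed in the world has none). Each returns a list of dicts, best first, with "score" (0 to 1); they miss things now and then, are a little off and sometimes report something else, mostly with a low value. They report only what shows in the picture. A call takes as long as a camera call. They do not tell look-alikes from the thing itself.
- robot.cut_out(camera, target): "mask" (420x560 bool, what is visible of it) and "point" ([column, row] in pixels, amid what is visible of it).
The state is a dict: "time_s": time; "joints": joint angles; "dq": joint speeds; "joint_torque": joint torques, N m; "ee_pos": TCP position; "orientation": TCP orientation; "contact_force": force on the tool from outside, world axes, zero at the start; "wrist_torque": the same for the moment, N m; "width": opening from 0.0 (shut) to 1.0 (fully open); "grip_force": force on a finger pad.
Only numpy, scipy, OpenCV 4.12 (cv2) and the standard library are available. Lean on these libraries where they do the work, as an engineer would, in place of code of your own. Each camera call takes 0.05 s, during which the arm holds its last target. There are 200 camera calls.

## Working session

There is one attempt and no reset: what is moved stays moved. The work goes in short steps, Python scripts to look and compute and a tool call to move; the robot and the scene stay as the last step left them, time stands still between calls to the robot, and variables do not carry over. Pictures are saved under pics/ and viewed, at most 10 in all, crops included, and the job is handed in when it is done.

Besides the shell and the picture viewer there is one more tool, called after "Emit:" as name(argument=value, ...), one argument or row to a line, values as JSON. carry_out: Moves the arm, as the interface text tells. Its arguments: {"type":"object","properties":{"deltas":{"type":"array","items":{"type":"number"}},"grip_force":{"type":"number"}},"required":["deltas"]}

```bash
mkdir -p pics
cat > h.py <<'E'
import numpy as np, cv2
from cell import robot
def K(c):
    f=210/np.tan(np.radians(c["vertical_fov"])/2)
    return np.array([[f,0,c["cx"]],[0,f,c["cy"]],[0,0,1.]])
def cloud(c):
    v,u=np.mgrid[0:420,0:560]
    p=cv2.undistortPoints(np.stack([u.ravel(),v.ravel()],1).astype(float).reshape(-1,1,2),K(c),np.array(c["dist_coeffs"])).reshape(420,560,2)
    z=c["range_z"].astype(float)
    P=np.dstack([p[...,0]*z,p[...,1]*z,z])@np.array(c["rotation"]).T+np.array(c["origin"])
    P[z==0]=np.nan
    return P
def save(c,n): cv2.imwrite("pics/"+n,np.ascontiguousarray(c["image"][...,::-1]))
E
python3 - <<'E'
from h import *
im=[]
for n in("scene","top"):
    c=robot.capture(n);P=cloud(c);im.append(c["image"]);save(c,n+"0.png")
    print(n,np.round(c["origin"],3),np.round(c["rotation"],2).tolist())
    for t in("front","drawer","chest","cup","tumbler","striker"):
        for d in robot.cut_out(n,t):
            m=d["mask"];Q=P[m];Q=Q[~np.isnan(Q[:,0])]
            print(t,round(d["score"],2),np.round(d["point"]),m.sum(),np.round(np.percentile(Q,[3,50,97],axis=0),3).tolist() if len(Q) else None, np.median(c["image"][m],axis=0))
s=robot.state();print({k:np.round(v,3).tolist() for k,v in s.items()})
E
```

```text
Traceback (most recent call last):
  File "h.py", line 10, in cloud
    P=np.dstack([p[...,0]*z,p[...,1]*z,z])@np.array(c["rotation"]).T+np.array(c["origin"])
      ~~~~~~~~~~~~~~~~~~~~~~~~~~~~~~~~~~~~^~~~~~~~~~~~~~~~~~~~~~~~~~
ValueError: matmul: Input operand 1 has a mismatch in its core dimension 0, with gufunc signature (n?,k),(k,m?)->(n?,m?) (size 4 is different from 3)
```

Rotation is a quaternion.

```bash
sed -i 's/^import numpy as np, cv2/import numpy as np, cv2\nfrom scipy.spatial.transform import Rotation as Ro\ndef RM(q): return Ro.from_quat(np.array(q,float)[[1,2,3,0]]).as_matrix()/; s/np.array(c\["rotation"\]).T/RM(c["rotation"]).T/' h.py
python3 - <<'E'
from h import *
for n in("scene","top"):
    c=robot.capture(n);P=cloud(c);save(c,n+"0.png");np.save(n+"P.npy",P)
    print(n,np.round(c["origin"],3),np.round(RM(c["rotation"]),2).tolist())
    for t in("front","drawer","chest","cup","tumbler","striker"):
        for d in robot.cut_out(n,t):
            m=d["mask"];Q=P[m];Q=Q[~np.isnan(Q[:,0])]
            print(t,round(d["score"],2),np.round(d["point"]),m.sum(),np.round(np.percentile(Q,[3,50,97],axis=0),3).tolist() if len(Q) else None, np.median(c["image"][m],axis=0))
s=robot.state();print({k:np.round(v,3).tolist() for k,v in s.items()})
E
```

```text
scene [ 1.057 -0.051  1.046] [[0.23, 0.83, -0.51], [0.97, -0.19, 0.13], [0.01, -0.53, -0.85]]
front 0.89 [272. 219.] 485 [[0.465, 0.023, 0.026], [0.496, 0.08, 0.06], [0.512, 0.131, 0.075]] [89. 64. 46.]
front 0.82 [309. 131.] 251 [[0.126, 0.264, 0.004], [0.159, 0.283, 0.045], [0.215, 0.325, 0.055]] [ 68.  88. 149.]
front 0.75 [427. 225.] 597 [[0.547, 0.504, 0.001], [0.585, 0.547, 0.035], [0.631, 0.588, 0.054]] [ 52.  60. 106.]
front 0.66 [401. 176.] 263 [[0.391, 0.48, 0.008], [0.432, 0.532, 0.048], [0.454, 0.556, 0.055]] [ 65. 135. 122.]
drawer 0.58 [253. 264.] 601 [[0.601, -0.049, 0.037], [0.614, 0.009, 0.066], [0.631, 0.063, 0.086]] [88. 63. 46.]
chest 0.8 [266. 297.] 4987 [[0.609, -0.051, 0.037], [0.733, 0.018, 0.097], [0.82, 0.093, 0.101]] [98. 77. 63.]
chest 0.48 [224. 203.] 115 [[0.355, -0.054, 0.026], [0.375, -0.038, 0.031], [0.393, -0.022, 0.035]] [246. 240.  82.]
cup 0.78 [374. 278.] 860 [[0.704, 0.28, 0.023], [0.732, 0.323, 0.062], [0.772, 0.352, 0.098]] [83. 85. 98.]
tumbler 0.72 [137. 314.] 944 [[0.665, -0.336, 0.031], [0.701, -0.304, 0.106], [0.721, -0.28, 0.129]] [161. 
[... 1146 characters left out ...]
55, -0.331, 0.034], [0.676, -0.3, 0.106], [0.707, -0.278, 0.13]] [119. 115. 115.]
striker 0.68 [330. 235.] 127 [[0.358, -0.054, 0.024], [0.375, -0.039, 0.029], [0.39, -0.022, 0.035]] [186. 175.  34.]
striker 0.27 [286. 198.] 282 [[0.457, 0.023, 0.026], [0.488, 0.078, 0.068], [0.506, 0.126, 0.076]] [62. 49. 35.]
{'time_s': 0.75, 'joints': [1.282, 0.628, 0.038, 1.517, -0.027, 0.996, -0.02], 'dq': [-0.001, 0.0, 0.0, 0.0, 0.0, -0.002, -0.001], 'joint_torque': [-0.0, -54.95, 1.143, -18.693, -0.052, 0.015, 0.0], 'ee_pos': [0.144, -0.634, 0.225], 'orientation': [0.0, 0.994, 0.111, 0.0], 'contact_force': [0.286, 0.47, -0.147], 'wrist_torque': [0.012, -0.014, -0.028], 'grip_force': 0.0, 'width': 1.0}
```

View pics/scene0.png

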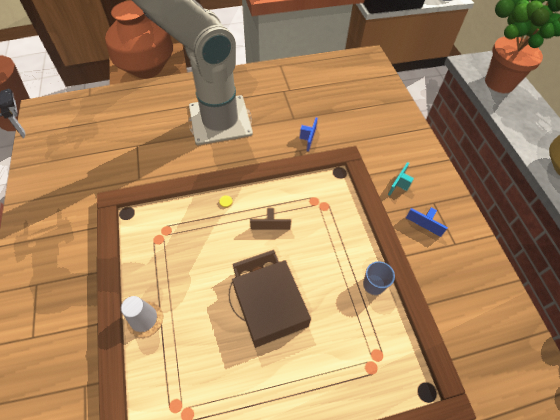

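View pics/top0.png

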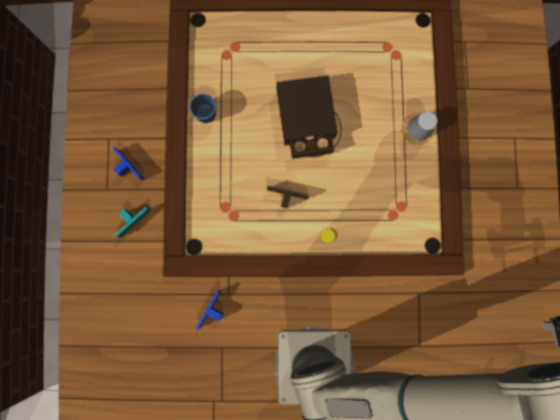

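The scene view shows the dark front at about (270,222), its pull towards the robot. The drawer end is at (258,262), in front of the chest at (270,300). The blue and turquoise look-alikes lie off the board at (310,132), (402,180) and (427,222). The top view agrees, with the front at (288,195) and the drawer end at (312,150). Next I fit the poses by silhouette.

```bash
cat >> h.py <<'E'
from scipy.optimize import minimize
FRONT=[(-.008,0,-.06,.06,0,.05),(-.046,-.008,-.01,.01,0,.05)]
CHEST=[(0,.17,-.075,.075,0,.076)]
S=4
def render(c,boxes,p,zb,zcut):
    img=np.zeros((420*S,560*S),np.uint8); R=Ro.from_euler('z',p[2]).as_matrix()
    Rc=RM(c["rotation"]); 
    for b in boxes:
        X=np.array([[x,y,z] for x in b[:2] for y in b[2:4] for z in (max(b[4],zcut-zb),b[5])])@R.T+[p[0],p[1],zb]
        Xc=(X-c["origin"])@Rc
        uv=cv2.projectPoints(Xc,np.zeros(3),np.zeros(3),K(c),np.array(c["dist_coeffs"]))[0].reshape(-1,2)
        h=cv2.convexHull(uv.astype(np.float32)).reshape(-1,2)
        cv2.fillConvexPoly(img,np.round(((h+.5)*S-.5)*16).astype(np.int32),255,shift=4)
    return cv2.resize(img,(560,420),interpolation=cv2.INTER_AREA)/255.
def fit(c,boxes,p0,zb,zcut,rad,cen=None):
    P=cloud(c); cen=np.array(p0[:2]) if cen is None else np.array(cen)
    m=(P[...,2]>zcut)&(P[...,2]<zb+boxes[0][5]+.015)&(np.hypot(P[...,0]-cen[0],P[...,1]-cen[1])<rad)
    f=lambda q:np.abs(render(c,boxes,[q[0]/100,q[1]/100,q[2]/10],zb,zcut)-m).sum()
    best=None
    for dy in(-.8,0,.8):
        q=np.array([p0[0]*100,p0[1]*100,p0[2]*10])
        r=minimize(f,q,method="Nelder-Mead",options=dict(initial_simplex=[q+[.7,.3,dy],q+[-.7,.5,dy],q+[0,-.8,dy],q+[0,0,dy+1.2]],xatol=.005,fatol=.05,maxiter=250))
        if best is None or r.fun<best.fun: best=r
    q=best.x;return np.array([q[0]/100,q[1]/100,q[2]/10]),best.fun,m.sum()
E
python3 - <<'E'
from h import *
for n in("scene","top"):
    c=robot.capture(n)
    for nm,b,p0,zc,rad,cen in(("front",FRONT,(.497,.08,-.15),.035,.1,None),("chest",CHEST,(.64,.01,.12),.088,.16,(.722,.02))):
        p,f,k=fit(c,b,p0,.02,zc,rad,cen); print(n,nm,np.round(p,4),"deg",round(np.degrees(p[2]),2),f,k)
        if nm=="chest":
            R=Ro.from_euler('z',p[2]).as_matrix()[:2,:2]; print(" drawer",np.round(p[:2]+R@[-.045,0],4))
E
```

```text
scene front [ 0.4995  0.0756 -0.2262] deg -12.96 35.4 417
scene chest [0.648  0.0103 0.1296] deg 7.43 103.98431372549018 3908
 drawer [0.6034 0.0045]
top front [ 0.4992  0.0749 -0.2343] deg -13.42 34.2 287
top chest [0.6486 0.011  0.1307] deg 7.49 143.87843137254902 3054
 drawer [0.604  0.0051]
```

Emit:
carry_out(
  deltas=[0,0,-0.27,0.8,1,0,-1,0,0,-0.27,0.8,1,0,-1,0,0,-0.27,0.8,1,0,-1,0,0,-0.27,0.8,1,0,-1,0,0,-0.27,0.8,1,0,-1,0,0,-0.27,0.8,1,0,-1,0,0,-0.27,0.8,1,0,-1,0,0,-0.27,0.8,1,0,-1,0,0,-0.27,0.8,1,0,-1,0,0,-0.27,0.8,1,0,-1],
)

```text
time_s: 2.1
ee_pos: [0.3444, -0.3832, 0.2247]
orientation: [0.0, 1.0, -0.03, 0.0]
contact_force: [-1.0, 0.4, -0.9]
width: 1.002
grip_force: 0.0
```

Emit:
carry_out(
  deltas=[0,0,-0.27,0.8,1,0,-1,0,0,-0.27,0.8,1,0,-1,0,0,-0.27,0.8,1,0,-1,0,0,-0.27,0.8,1,0,-1,0,0,-0.27,0.8,1,0,-1,0,0,-0.27,0.8,1,0,-1,0,0,0,0,1,0,-1,0,0,0,0,1,0,-1,0,0,0,0,1,0,-1,0,0,0,0,1,0,-1],
)

```text
time_s: 3.35
ee_pos: [0.4638, -0.1331, 0.2247]
orientation: [0.0, 0.993, -0.115, 0.0]
contact_force: [-0.2, 0.4, 0.2]
width: 1.002
grip_force: 0.0
```

Emit:
carry_out(
  deltas=[0,0,0,0,1,0,-1,0,0,0,0,1,0,-1,0,0,0,0,1,0,-1,0,0,0,0,1,0,-1,0,0,0,0,1,0,-1,0,0,0,0,1,0,-1,0,0,0,0,1,0,-1,0,0,0,0,1,0,-1,0,0,0,0.3,0.6,0,-1,0,0,0,0,0,0,-1],
)

```text
time_s: 4.6
ee_pos: [0.472, 0.0819, 0.2245]
orientation: [-0.0, 0.994, -0.114, 0.0]
contact_force: [0.0, -0.7, 0.0]
width: 1.002
grip_force: 0.0
```

```bash
cat >> h.py <<'E'
def st():
    s=robot.state();R=RM(s["orientation"])
    print("t",s["time_s"],"p",np.round(s["ee_pos"],4),"tool y ang",round(np.degrees(np.arctan2(R[1,1],R[0,1])),2),"tool z",np.round(R[:,2],3),"F",np.round(s["contact_force"],2),"T",np.round(s["wrist_torque"],2),"w",round(s["width"],3),"g",round(s["grip_force"],1),"j",np.round(s["joints"],2))
    return s
E
python3 -c "
from h import *
st()"
```

```text
t 4.6 p [0.472  0.0819 0.2245] tool y ang -103.05 tool z [ 0.001  0.    -1.   ] F [ 0.05 -0.68  0.  ] T [0.03 0.09 0.05] w 1.002 g 0.0 j [-0.3   0.39  0.09  1.98 -0.05  0.77 -1.97]
```

Emit:
carry_out(
  deltas=[0,0,0,0,0,-1,-1,0,0,0,0,0,-1,-1,0,0,0,0,0,-1,-1,0,0,0,0,0,-1,-1,0,0,0,0,0,-1,-1,0,0,0,0,0,-1,-1,0,0,0,0,0,-0.7,-1,0,0,0,0,0,-0.4,-1,0,0,0,0,0,0,-1],
)

```text
time_s: 5.72
ee_pos: [0.471, 0.0803, 0.0466]
orientation: [0.0, 0.993, -0.115, -0.0]
contact_force: [-0.6, 1.2, -0.3]
width: 1.0
grip_force: 0.0
```

Emit:
carry_out(
  deltas=[0,0,0,0,0,0,1,0,0,0,0,0,0,1,0,0,0,0,0,0,1,0,0,0,0,0,0,1,0,0,0,0,0,0,1,0,0,0,0,0,0,1,0,0,0,0,0,0,1,0,0,0,0,0,0,1],
  grip_force=20,
)

```text
time_s: 6.72
ee_pos: [0.4711, 0.0811, 0.0469]
orientation: [0.0, 0.993, -0.115, -0.0]
contact_force: [0.1, 0.5, -0.6]
width: 0.212
grip_force: 20.0
```

```bash
python3 -c "
from h import *
st()"
```

```text
t 6.725 p [0.4711 0.0811 0.0469] tool y ang -103.15 tool z [-0. -0. -1.] F [ 0.08  0.51 -0.58] T [ 0.02 -0.02 -0.01] w 0.212 g 20.0 j [-0.26  0.69  0.04  2.13 -0.09  0.32 -1.94]
```

Emit:
carry_out(
  deltas=[0,0,0,0,0,0.4,1,0,0,0,0,0,0.8,1,0,0,0,0,0,0.9,1,0,0,0,0,0,0.9,1,0,0,0,0,0,0,1],
)

```text
time_s: 7.35
ee_pos: [0.4723, 0.0813, 0.1236]
orientation: [-0.001, 0.993, -0.115, 0.002]
contact_force: [0.3, -0.6, -1.7]
width: 0.212
grip_force: 20.0
```

Emit:
carry_out(
  deltas=[0,0,0.4,0.3,-0.4,0,1,0,0,0.6,0.5,-0.6,0,1,0,0,0.6,0.6,-0.6,0,1,0,0,0.6,0.6,-0.6,0,1,0,0,0.6,0.6,-0.6,0,1,0,0,0.63,0.58,-0.53,0,1,0,0,0,0,0,-0.8,1,0,0,0,0,0,-0.9,1,0,0,0,0,0,-0.7,1,0,0,0,0,0,-0.1,1],
)

```text
time_s: 8.6
ee_pos: [0.5493, -0.0022, 0.0578]
orientation: [-0.0, 0.998, 0.065, -0.002]
contact_force: [-0.2, -0.2, -1.3]
width: 0.211
grip_force: 20.0
```

Emit:
carry_out(
  deltas=[0,0,0,0,0,0,1,0,0,0,0,0,0,1],
)

```text
time_s: 8.85
ee_pos: [0.5512, -0.0021, 0.0602]
orientation: [0.0, 0.998, 0.065, 0.001]
contact_force: [1.5, 0.4, -0.8]
width: 0.214
grip_force: 20.0
```

```bash
python3 -c "
from h import *
st()
for n in('scene','top'):
    c=robot.capture(n);save(c,n+'1.png')
    i=c['image'][150:300,180:380] if n=='scene' else c['image'][80:230,210:410]
    cv2.imwrite('pics/%s1c.png'%n,cv2.resize(np.ascontiguousarray(i[...,::-1]),(800,600),interpolation=cv2.INTER_CUBIC))
    P=cloud(c);
    for t in('front','chest'):
        for d in robot.cut_out(n,t)[:4]: print(n,t,d['score'],d['point'],np.round(np.nanpercentile(P[d['mask']],[3,97],axis=0),3).tolist())
"
```

```text
t 8.85 p [ 0.5512 -0.0021  0.0602] tool y ang -82.57 tool z [ 0.001  0.    -1.   ] F [ 1.49  0.43 -0.8 ] T [-0.03  0.08 -0.  ] w 0.214 g 20.0 j [-0.02  0.73 -0.04  1.93  0.06  0.49 -1.54]
scene front 0.71 [400.2, 180.4] [[0.385, 0.48, 0.0], [0.453, 0.562, 0.055]]
scene front 0.69 [249.7, 247.8] [[0.546, -0.053, 0.022], [0.588, 0.058, 0.087]]
scene front 0.65 [426.3, 219.6] [[0.549, 0.505, 0.004], [0.63, 0.576, 0.055]]
scene front 0.64 [309.0, 133.3] [[0.102, 0.264, 0.002], [0.215, 0.328, 0.056]]
scene chest 0.74 [267.4, 297.1] [[0.609, -0.051, 0.04], [0.82, 0.091, 0.101]]
top front 0.89 [130.1, 219.2] [[0.377, 0.481, 0.003], [0.449, 0.564, 0.056]]
top front 0.81 [211.4, 310.8] [[0.119, 0.266, -0.002], [0.213, 0.329, 0.056]]
top chest 0.74 [301.4, 108.2] [[0.619, -0.046, 0.039], [0.813, 0.096, 0.102]]
```

View pics/scene1c.png

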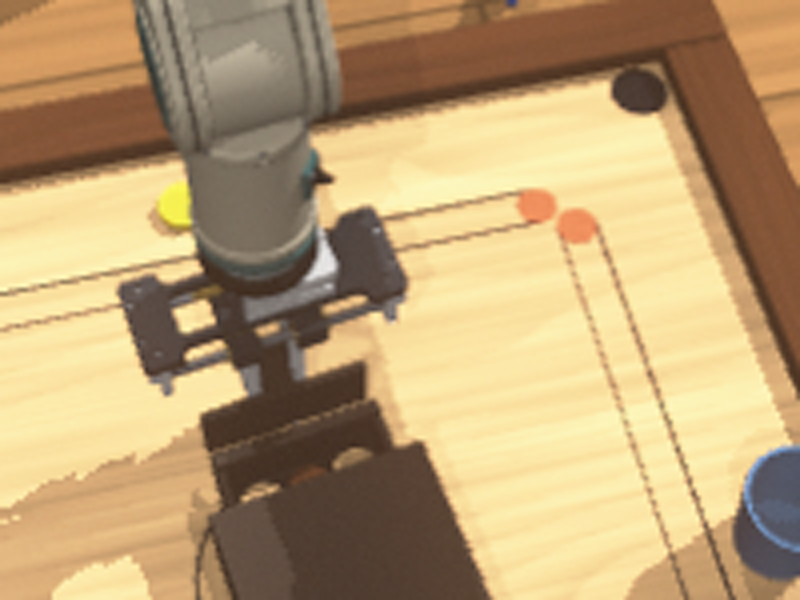

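View pics/top1c.png

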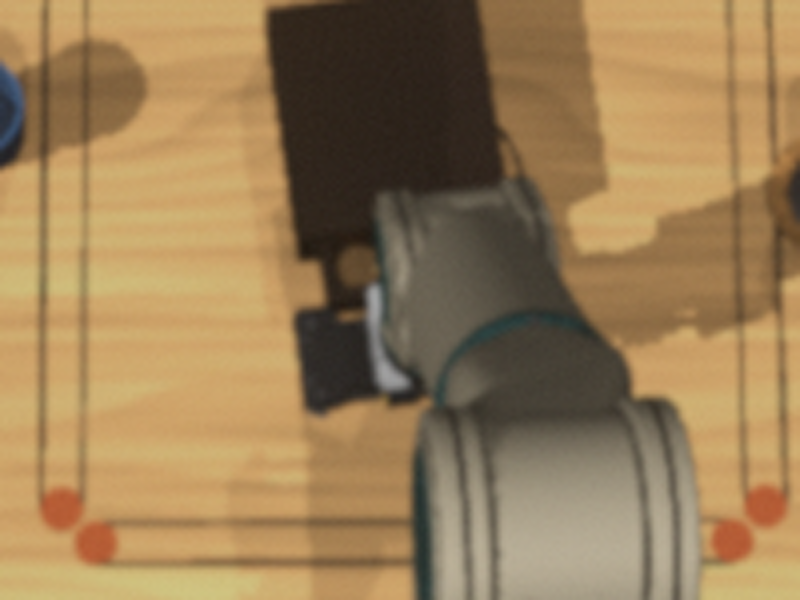

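The crops show the panel held upright, just ahead of the drawer end and almost parallel to it. In the scene crop its top edge runs from (205,415) to (365,365), and the drawer end from (215,460) to (385,405). The top view is blocked by the arm, so I fit the panel in the scene view only.

```bash
cat > rel.py <<'E'
from h import *
s=st();c=robot.capture("scene");P=cloud(c)
D=np.array([.6037,.0048]);a=np.radians(7.46);R=np.array([[np.cos(a),-np.sin(a)],[np.sin(a),np.cos(a)]])
L=(P[...,:2]-D)@R; z=P[...,2]
y=s["ee_pos"];t=(np.array(y[:2])-D)@R;print("tcp local",np.round(t*1000,1))
xb=t[0]*1000+28.5
ok=~np.isnan(z)
def ext(nm,x0,x1,z0,z1):
    m=ok&(L[...,0]>x0/1e3)&(L[...,0]<x1/1e3)&(z>z0)&(z<z1)&(abs(L[...,1])<.08)
    l=L[m]*1e3
    if len(l)<10: print(nm,len(l));return
    A=np.polyfit(l[:,1],l[:,0],1)
    print(nm,len(l),"y",np.round([l[:,1].min(),np.percentile(l[:,1],2),np.percentile(l[:,1],98),l[:,1].max()],1),"x-fit slope deg",round(np.degrees(np.arctan(A[0])),2),"x0",round(A[1],1),"x std",round(l[:,0].std(),1),"ztop",round(np.percentile(z[m],95),4))
ext("panel back",xb-3,xb+6,.04,.075)
ext("panel top",xb-14,xb+6,.076,.092)
ext("drawer end",-5,12,.06,.092)
# box silhouette fit of panel alone (mask limited to ahead of the pull)
m=ok&(L[...,0]>(xb-13)/1e3)&(L[...,0]<(xb+8)/1e3)&(z>.05)&(z<.095)&(abs(L[...,1])<.08)
w=np.ones((420,560));w[ok&(z>.095)]=0
f=lambda q:(w*np.abs(render(c,FRONT[:1],[q[0]/100,q[1]/100,q[2]/10],q[3]/100,.05)-m)).sum()
o=D+R@[xb/1e3,t[1]];q0=np.array([o[0]*100,o[1]*100,a*10,3.3])
r=minimize(f,q0,method="Nelder-Mead",options=dict(initial_simplex=np.vstack([q0]+[q0+d for d in np.diag([.6,.6,.8,.4])])-[.2,.2,.2,.1],xatol=.005,fatol=.05,maxiter=400))
p=r.x/[100,100,10,100];print("panel local",np.round((p[:2]-D)@R*1e3,1),"yaw err",round(np.degrees(p[2]-a),2),"zb",round(p[3],4),r.fun,m.sum())
E
python3 rel.py
```

```text
t 9.15 p [ 0.5509 -0.0021  0.0598] tool y ang -82.58 tool z [ 0.001  0.    -1.   ] F [-0.1   0.78 -1.52] T [-0.   -0.01 -0.04] w 0.21 g 20.0 j [-0.02  0.73 -0.04  1.93  0.06  0.49 -1.54]
tcp local [-53.3  -0. ]
panel back 229 y [-58.3 -55.8  57.9  59.7] x-fit slope deg -0.09 x0 -23.8 x std 0.8 ztop 0.0731
panel top 189 y [-58.2 -56.3  58.6  61.7] x-fit slope deg -0.38 x0 -27.1 x std 3.7 ztop 0.0871
drawer end 301 y [-60.5 -58.   56.4  60. ] x-fit slope deg -0.27 x0 7.1 x std 3.4 ztop 0.0865
panel local [-24.1   1.9] yaw err 0.72 zb 0.0332 40.12156862745098 363
```

Emit:
carry_out(
  deltas=[0,0,0,0.1,-0.035,-0.03,1,0,0,0,0.16,0.02,0,1,0,0,0,0.16,0.02,0,1,0,0,0,0.16,0.02,0,1,0,0,0,0.12,0.016,0,1,0,0,0,0,0,0,1,0,0,0,0,0,0,1],
)

```text
time_s: 10.07
ee_pos: [0.5679, -0.0012, 0.0587]
orientation: [0.0, 0.998, 0.065, -0.0]
contact_force: [-0.7, 0.3, -0.6]
width: 0.214
grip_force: 20.0
```

```bash
python3 rel.py
```

```text
t 10.075 p [ 0.5679 -0.0012  0.0587] tool y ang -82.58 tool z [-0. -0. -1.] F [-0.68  0.33 -0.55] T [-0.04  0.01  0.  ] w 0.214 g 20.0 j [-0.02  0.74 -0.04  1.88  0.06  0.52 -1.54]
tcp local [-36.2  -1.3]
panel back 30 y [-56.6 -55.1  57.1  58.6] x-fit slope deg -0.14 x0 -7.0 x std 0.7 ztop 0.0747
panel top 184 y [-59.3 -56.4  57.5  59.6] x-fit slope deg 0.03 x0 -9.9 x std 3.6 ztop 0.0863
drawer end 305 y [-60.6 -58.2  55.9  59.5] x-fit slope deg -0.11 x0 7.0 x std 3.6 ztop 0.0864
panel local [-15.5   3. ] yaw err -0.26 zb 0.0143 40.42352941176471 230
```

Emit:
carry_out(
  deltas=[0,0,0,0.06,-0.03,0,1,0,0,0,0.06,0.01,0,1,0,0,0,0.06,0.01,0,1,0,0,0,0.06,0.01,0,1,0,0,0,0.06,0.007,0,1,0,0,0,0.06,0.007,0,1,0,0,0,0.06,0.007,0,1,0,0,0,0.06,0.007,0,1,0,0,0,0,0,0,1,0,0,0,0,0,0,1],
)

```text
time_s: 11.38
ee_pos: [0.5795, -0.0005, 0.0585]
orientation: [0.0, 0.998, 0.065, -0.001]
contact_force: [-3.7, -0.5, -0.0]
width: 0.21
grip_force: 20.0
```

```bash
python3 rel.py
```

```text
t 11.375 p [ 5.795e-01 -5.000e-04  5.850e-02] tool y ang -82.57 tool z [-0.001 -0.    -1.   ] F [-3.67 -0.55 -0.01] T [-0.04  0.79  0.24] w 0.21 g 20.0 j [-0.02  0.76 -0.04  1.85  0.06  0.54 -1.54]
tcp local [-24.7  -2.1]
panel back 1
panel top 204 y [-60.4 -57.9  57.   60. ] x-fit slope deg -0.2 x0 2.5 x std 4.6 ztop 0.0861
drawer end 227 y [-60.4 -58.1  56.9  60. ] x-fit slope deg -0.11 x0 4.5 x std 4.5 ztop 0.0862
panel local [-3.5  2.3] yaw err 0.23 zb 0.0141 43.10588235294118 236
```

Emit:
carry_out(
  deltas=[0,0,0,0,0,0,1,0,0,0,0,0,0,1,0,0,0,0.05,0.0065,0,1,0,0,0,0.05,0.0065,0,1,0,0,0,0.05,0.0065,0,1,0,0,0,0.05,0.0065,0,1,0,0,0,0.05,0.0065,0,1,0,0,0,0,0,0,1,0,0,0,0,0,0,1],
  grip_force=28,
)

```text
time_s: 12.55
ee_pos: [0.5849, 0.0001, 0.0586]
orientation: [0.0, 0.998, 0.065, -0.002]
contact_force: [-7.6, -0.3, 1.2]
width: 0.21
grip_force: 28.0
```

```bash
python3 -c "
from h import *
st();c=robot.capture('scene')
i=c['image'][210:300,200:320]
cv2.imwrite('pics/s2.png',cv2.resize(np.ascontiguousarray(i[...,::-1]),(800,600),interpolation=cv2.INTER_CUBIC))
"
```

```text
t 12.55 p [5.849e-01 1.000e-04 5.860e-02] tool y ang -82.57 tool z [-0.003 -0.    -1.   ] F [-7.6  -0.28  1.21] T [-0.07  1.43  0.31] w 0.21 g 28.0 j [-0.02  0.76 -0.04  1.83  0.06  0.56 -1.54]
```

View pics/s2.png

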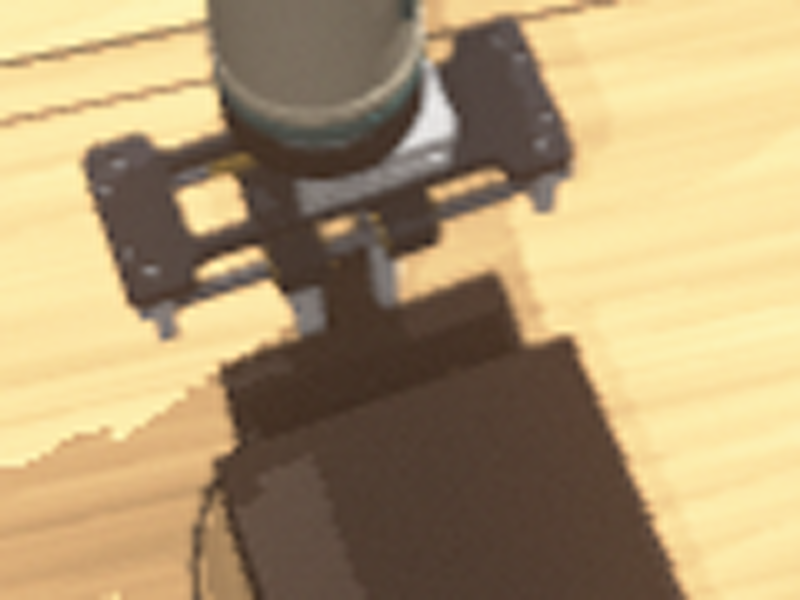

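The view shows the panel flush on the drawer end. Its sides at (222,368) and (497,275) run into the drawer sides without a step. I add the last few millimetres and hold.

Emit:
carry_out(
  deltas=[0,0,0,0.05,0.0065,0,1,0,0,0,0.05,0.0065,0,1,0,0,0,0.05,0.0065,0,1,0,0,0,0,0,0,1,0,0,0,0,0,0,1,0,0,0,0,0,0,1,0,0,0,0,0,0,1,0,0,0,0,0,0,1],
)

```text
time_s: 13.6
ee_pos: [0.5875, 0.0006, 0.0584]
orientation: [0.0, 0.998, 0.065, -0.003]
contact_force: [-9.7, 0.2, 3.4]
width: 0.214
grip_force: 28.0
```

Run:
```python
from h import *
st()
for i in range(6):
    robot.capture("top"); print(np.round(robot.state()["contact_force"],2))
st()
```

```text
t 13.6 p [0.5875 0.0006 0.0584] tool y ang -82.57 tool z [-0.005 -0.001 -1.   ] F [-9.67  0.18  3.42] T [-0.08  1.81  0.37] w 0.214 g 28.0 j [-0.02  0.76 -0.04  1.82  0.06  0.56 -1.54]
[-8.73 -1.69  1.76]
[-10.26  -0.63   1.93]
[-8.32 -0.61  3.07]
[-9.06 -1.22  2.64]
[-8.66 -1.45  1.92]
[-9.11 -0.89  1.96]
t 13.9 p [5.875e-01 5.000e-04 5.840e-02] tool y ang -82.57 tool z [-0.005 -0.001 -1.   ] F [-9.11 -0.89  1.96] T [-0.05  1.85  0.27] w 0.214 g 28.0 j [-0.02  0.76 -0.04  1.82  0.06  0.56 -1.54]
```

Emit:
carry_out(
  deltas=[0,-0.02,0,0.04,0.005,0.01,1,0,-0.02,0,0.04,0.005,0.01,1,0,0,0,0,0,0,1,0,0,0,0,0,0,1,0,0,0,0,0,0,1,0,0,0,0,0,0,1,0,0,0,0,0,0,1,0,0,0,0,0,0,1,0,0,0,0,0,0,1,0,0,0,0,0,0,1],
)

```text
time_s: 15.15
ee_pos: [0.5884, 0.0007, 0.0583]
orientation: [0.0, 0.998, 0.065, -0.002]
contact_force: [-9.3, -1.4, 0.6]
width: 0.212
grip_force: 28.0
```

Emit:
carry_out(
  deltas=[0,0,0,0,0,0,1,0,0,0,0,0,0,1,0,0,0,0,0,0,1,0,0,0,0,0,0,1,0,0,0,0,0,0,1,0,0,0,0,0,0,1,0,0,0,0,0,0,1,0,0,0,0,0,0,1,0,0,0,0,0,0,1,0,0,0,0,0,0,1],
)

```text
time_s: 16.4
ee_pos: [0.5884, 0.0006, 0.0583]
orientation: [0.0, 0.998, 0.065, -0.002]
contact_force: [-9.8, -1.1, 0.8]
width: 0.214
grip_force: 28.0
```

Run:
```python
from h import *
F=[]
for i in range(5):
    c=robot.capture("scene"); F.append(robot.state()["contact_force"])
print(np.mean(F,0));st()
# compare the observed edges: panel rim vs drawer sides in drawer axes
P=cloud(c);D=np.array([.6037,.0048]);a=np.radians(7.46);R=np.array([[np.cos(a),-np.sin(a)],[np.sin(a),np.cos(a)]])
L=(P[...,:2]-D)@R*1e3;z=P[...,2]
for x0 in range(2,46,4):
    m=(L[...,0]>x0)&(L[...,0]<x0+4)&(z>.06)&(z<.095)&(abs(L[...,1])<72)
    if m.sum()>3:print(x0,m.sum(),np.round([L[m][:,1].min(),L[m][:,1].max()],1),round(np.percentile(z[m],90),4))
i=c['image'][220:290,205:305]
cv2.imwrite('pics/s3.png',cv2.resize(np.ascontiguousarray(i[...,::-1]),(800,560),interpolation=cv2.INTER_CUBIC))
```

```text
[-9.82646985 -1.33067949  0.56786187]
t 16.65 p [0.5884 0.0007 0.0584] tool y ang -82.57 tool z [-0.003 -0.001 -1.   ] F [-9.78 -1.64  0.6 ] T [-0.05  1.98  0.35] w 0.209 g 28.0 j [-0.02  0.76 -0.04  1.82  0.06  0.56 -1.54]
2 13 [-23.3  42.5] 0.0856
6 60 [-58.2  58.6] 0.0858
10 53 [-60.2  57.4] 0.0857
14 63 [-60.   59.6] 0.0856
18 62 [-60.5  57.1] 0.0856
22 175 [-60.3  59.2] 0.0843
26 10 [-60.2  59.5] 0.0796
30 5 [-60.1  58.7] 0.0808
34 7 [-59.2  59.9] 0.0803
```

View pics/s3.png

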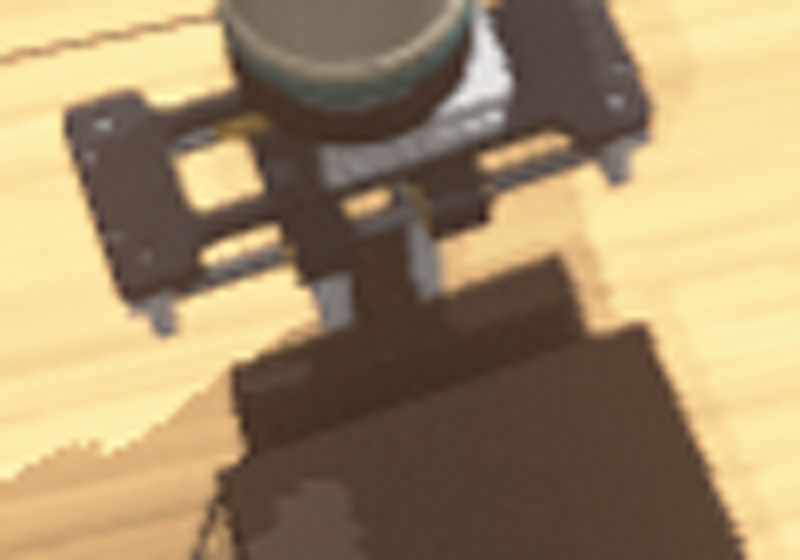

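The panel is flush, and its sides line up with the drawer's within about 1 mm at (235,370) and (570,260). The push is about 9.9 N. I hold a little longer, then hand in.

Emit:
carry_out(
  deltas=[0,0,0,0,0,0,1,0,0,0,0,0,0,1,0,0,0,0,0,0,1,0,0,0,0,0,0,1,0,0,0,0,0,0,1,0,0,0,0,0,0,1,0,0,0,0,0,0,1,0,0,0,0,0,0,1,0,0,0,0,0,0,1,0,0,0,0,0,0,1],
)

```text
time_s: 17.9
ee_pos: [0.5884, 0.0006, 0.0583]
orientation: [0.0, 0.998, 0.065, -0.002]
contact_force: [-9.9, -1.0, 0.9]
width: 0.213
grip_force: 28.0
```

Emit:
carry_out(
  deltas=[0,0,0,0,0,0,1,0,0,0,0,0,0,1,0,0,0,0,0,0,1,0,0,0,0,0,0,1,0,0,0,0,0,0,1,0,0,0,0,0,0,1,0,0,0,0,0,0,1,0,0,0,0,0,0,1,0,0,0,0,0,0,1,0,0,0,0,0,0,1],
)

```text
time_s: 19.15
ee_pos: [0.5884, 0.0007, 0.0583]
orientation: [0.0, 0.998, 0.065, -0.002]
contact_force: [-8.8, -0.7, 0.2]
width: 0.21
grip_force: 28.0
```

```bash
python3 -c "
from h import *
st(); print(robot.hand_in())"
```

```text
t 19.15 p [0.5884 0.0007 0.0583] tool y ang -82.57 tool z [-0.003 -0.001 -1.   ] F [-8.76 -0.75  0.17] T [-0.14  2.08  0.35] w 0.21 g 28.0 j [-0.02  0.76 -0.04  1.82  0.06  0.56 -1.54]
the job is handed in; nothing more can be done
None
```

The drawer front is in place and handed in at 19 s: held at 28 N grip, flush and lined up with the drawer end to about 1 mm, and pressed with 9–10 N for over 5 s, still pressing; the cup, tumbler and striker were not touched.

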